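# Load the morning's culture bottles into their colour-coded carriers

## Task

Four blood culture bottles have come up mixed in the grey arrivals tray. Load each one into an empty place of the carrier whose colour matches its cap, standing upright on the carrier's floor, ready for the incubator. They are glass: keep them roughly upright, set them down rather than drop them, knock none over, and leave the bottles already in the carriers standing where they are.

Things in the scene. Friction and masses are not known exactly. Their poses are not given: they have to be found in the camera images.
- bottle_green: Glass bottle with green cap and band, to be loaded; about 0.1 kg, 118 mm tall: amber body 35 mm across up to 86 mm, then a 22 mm neck, cap 28 mm across. Origin: centre of its underside; z up its axis; round, so yaw means nothing. Starts upright in the grey arrivals tray (fixed, 130 x 290 mm, floor 4 mm thick, rim 22 mm high), where the four bottles stand in a zigzag, centres 75 mm or more apart.
- bottle_red: Glass bottle with red cap and band, to be loaded; about 0.1 kg, 118 mm tall: amber body 35 mm across up to 86 mm, then a 22 mm neck, cap 28 mm across. Origin: centre of its underside; z up its axis; round, so yaw means nothing. Starts upright in the grey arrivals tray (fixed, 130 x 290 mm, floor 4 mm thick, rim 22 mm high), where the four bottles stand in a zigzag, centres 75 mm or more apart.
- bottle_yellow: Glass bottle with yellow cap and band, to be loaded; about 0.1 kg, 118 mm tall: amber body 35 mm across up to 86 mm, then a 22 mm neck, cap 28 mm across. Origin: centre of its underside; z up its axis; round, so yaw means nothing. Starts upright in the grey arrivals tray (fixed, 130 x 290 mm, floor 4 mm thick, rim 22 mm high), where the four bottles stand in a zigzag, centres 75 mm or more apart.
- bottle_blue: Glass bottle with blue cap and band, to be loaded; about 0.1 kg, 118 mm tall: amber body 35 mm across up to 86 mm, then a 22 mm neck, cap 28 mm across. Origin: centre of its underside; z up its axis; round, so yaw means nothing. Starts upright in the grey arrivals tray (fixed, 130 x 290 mm, floor 4 mm thick, rim 22 mm high), where the four bottles stand in a zigzag, centres 75 mm or more apart.
- carrier_green: Green bottle carrier, fixed, 116 x 60 mm, 45 mm high, open on top: two square places in a row, each 52 mm wide inside, floor 4 mm, walls 4 mm thick. Origin: on the bench under the centre of the near place (towards the robot); its +x runs along the row, far place's centre 56 mm along it; z up. Bottle loaded_green fills the far place.
- carrier_red: Red bottle carrier, fixed, 116 x 60 mm, 45 mm high, open on top: two square places in a row, each 52 mm wide inside, floor 4 mm, walls 4 mm thick. Origin: on the bench under the centre of the near place (towards the robot); its +x runs along the row, far place's centre 56 mm along it; z up. Both places are empty; either will do.
- carrier_yellow: Yellow bottle carrier, fixed, 116 x 60 mm, 45 mm high, open on top: two square places in a row, each 52 mm wide inside, floor 4 mm, walls 4 mm thick. Origin: on the bench under the centre of the near place (towards the robot); its +x runs along the row, far place's centre 56 mm along it; z up. Both places are empty; either will do.
- carrier_blue: Blue bottle carrier, fixed, 116 x 60 mm, 45 mm high, open on top: two square places in a row, each 52 mm wide inside, floor 4 mm, walls 4 mm thick. Origin: on the bench under the centre of the near place (towards the robot); its +x runs along the row, far place's centre 56 mm along it; z up. Bottle loaded_blue fills the far place.
- loaded_green: Glass bottle with green cap, already standing loose in the far place of the green carrier; to be left alone. 118 mm tall: amber body 35 mm across up to 86 mm, then a 22 mm neck, cap 28 mm across. Origin: centre of its underside; z up its axis; round, so yaw means nothing. (A scanner, tablet and glove box stand well aside, over 0.4 m left or right of the robot.)
- loaded_blue: Glass bottle with blue cap, already standing loose in the far place of the blue carrier; to be left alone. 118 mm tall: amber body 35 mm across up to 86 mm, then a 22 mm neck, cap 28 mm across. Origin: centre of its underside; z up its axis; round, so yaw means nothing. (A scanner, tablet and glove box stand well aside, over 0.4 m left or right of the robot.)

How it is judged (in metres and radians):
At the end, for the whole second after the job is handed in: Each of the four bottles stands upright (within 0.1 rad) on the floor (underside less than 10 mm above the carrier's base) of either place of the carrier of its own colour, at rest and released; the two bottles that were already loaded still stand upright in their places, moved by less than 18 mm (x of bottle_green in the frame of carrier_green between -0.013 and 0.069 m and y of bottle_green in the frame of carrier_green between -0.013 and 0.013 m and z of bottle_green in the frame of carrier_green below 0.01 m and angle between each of bottle_green, bottle_red, bottle_yellow, bottle_blue, loaded_green, loaded_blue's own z axis and vertical below 0.1 rad and linear speed of each of bottle_green, bottle_red, bottle_yellow, bottle_blue, loaded_green, loaded_blue below 0.02 m/s and x of bottle_red in the frame of carrier_red between -0.013 and 0.069 m and y of bottle_red in the frame of carrier_red between -0.013 and 0.013 m and z of bottle_red in the frame of carrier_red below 0.01 m and x of bottle_yellow in the frame of carrier_yellow between -0.013 and 0.069 m and y of bottle_yellow in the frame of carrier_yellow between -0.013 and 0.013 m and z of bottle_yellow in the frame of carrier_yellow below 0.01 m and x of bottle_blue in the frame of carrier_blue between -0.013 and 0.069 m and y of bottle_blue in the frame of carrier_blue between -0.013 and 0.013 m and z of bottle_blue in the frame of carrier_blue below 0.01 m and distance of each of loaded_green, loaded_blue from where it was at the start of the episode below 0.018 m); the robot touches nothing.
It fails at once if a bottle is dropped: it falls freely, touching nothing, faster than 0.6 m/s (a fall of about 18 mm) ((contact force between bottle_green and anything else below 0.02 N and linear speed of bottle_green above 0.6 m/s) or (contact force between bottle_red and anything else below 0.02 N and linear speed of bottle_red above 0.6 m/s) or (contact force between bottle_yellow and anything else below 0.02 N and linear speed of bottle_yellow above 0.6 m/s) or (contact force between bottle_blue and anything else below 0.02 N and linear speed of bottle_blue above 0.6 m/s)).
It fails at once if a bottle to be loaded is knocked over or tipped by more than about 45 degrees (angle between any of bottle_green, bottle_red, bottle_yellow, bottle_blue's own z axis and vertical above 0.8 rad).
It fails at once if a bottle already in a carrier is taken out or knocked askew (moved more than 30 mm or tilted more than 0.4 rad) (distance of any of loaded_green, loaded_blue from where it was at the start of the episode above 0.03 m or angle between any of loaded_green, loaded_blue's own z axis and vertical above 0.4 rad).
It also fails if it takes over 104 s, if anything falls off the work surface, if the arm or the gripper's body presses on something with over 40 N, if the wrist force passes 120 N, or if a joint passes its speed limit or range.

## Robot

A 6-joint arm with a two-finger parallel gripper is mounted at the origin on the work surface. World frame = base frame: x ahead of the robot, y to its left, z up, the work surface at z = 0. Lengths are in m, angles in degrees, forces in N, time in s.
With the tool pointing down it reaches from about 0.35 to 0.875 m from the base axis. Payload 4.2 kg.
Tool frame: the origin (TCP) lies on the centre line of the jaws, within the pads' length; the fingertips stand 11 mm ahead of it and the grasp point (between the pads) lies 8 mm behind it; z points along the fingers, y is the line along which they close (so a half turn about z gives the same grasp; the last joint's range is limited). The gripper opens to 87 mm and grips with 3 to 60 N. Pads are 19 mm wide; open, the fingers measure 117 mm over their backs; the gripper's body (75 mm by 190 mm) begins 51 mm behind the grasp point.
Start: joints at [84.259, 22.042, 0.453, 0, -68.411, -14.817], TCP at [0.219, 0.585, 0.234] pointing down, gripper open.
Joint ranges: [-179.83, 179.83], [-69.29, 118.12], [-61.27, 80.66], [-181.25, 117.63], [-171.15, -9.14], [-177.46, 177.46]. Speed limits (degrees/s): [159.86, 159.86, 180, 180, 180, 180].

## Interface

Orientations are given as a 3x3 rotation matrix whose columns are the frame's x, y, z axes.
In Python, from station import r gives the robot as it stands.
- The arm moves only by the tool servo_tool, never from a script. Its argument "commands" is a list that holds one entry, the list of rows, each a list of 7 numbers: the closure, from 0 (fully open) to 1 (shut), then the shift along the tool's x, y, z in mm, then the turn, a rotation vector about the tool's x, y, z in rad. In form: [[[claw, x, y, z, ax, ay, az], ...]]. A call has exactly 5 rows; each row is the pose to reach, as a shift and turn from the pose commanded when the call began, along the tool's axes at that moment; what a row does not reach only later rows make up. A row lasts 1/10 s, in which the tool goes at most 50 mm and 8.59 degrees, less where a joint would pass 70% of its speed; a pose out of reach is approached as far as the arm can. A call with a gripper value outside its range is refused whole. The fingers move at their own pace and stop on an object; the grip force is fixed at half the most. Time passes only in rows, so rows that repeat a pose let the fingers close, or fill a call up. It gives the time, the measured TCP pose, the force, the opening and the grip force at its end, in the units of the state.
- r.sense(): the state, without advancing time (a new reading comes with each control period).
- r.capture(name): name is "scene" or "top"; returns a dict with "pixels" (480x640x3 uint8, red, green, blue), "camera_matrix" (3x3 intrinsics, pixels), "R" (3x3) and "t" (3): a world point X has camera coordinates R X + t. Camera axes: x right, y down, z forward; pixel columns grow to the right and rows downward; lengths in m; the calibration is good to about 2 mm. A picture is of the moment at which its call begins. There is no depth.
- r.finish_job(): hands the job in; it is judged then, once.
The state is a dict: "time_s": time; "joints": joint angles; "joint_velocities": joint speeds; "effort": joint torques, N m; "tcp_pos": TCP position; "ee_rot": TCP orientation; "wrist_force": force on the tool from outside, world axes, zero at the start; "moment": the same for the moment, N m; "gripper_width": opening from 0.0 (shut) to 1.0 (fully open); "gripper_force": force on a finger pad.
Only numpy, scipy, OpenCV 4.12 (cv2) and the standard library are available. Lean on these libraries where they do the work, as an engineer would, in place of code of your own. Each camera call takes 0.05 s, during which the arm holds its last target. There are 200 camera calls.

## Working session

There is one attempt and no reset: what is moved stays moved. The work goes in short steps, Python scripts to look and compute and a tool call to move; the robot and the scene stay as the last step left them, time stands still between calls to the robot, and variables do not carry over. Pictures are saved under pics/ and viewed, at most 14 in all, crops included, and the job is handed in when it is done.

Besides the shell and the picture viewer there is one more tool, called after "Request:" as a command line: name --argument value ..., lists and objects as JSON in quotes. servo_tool: Moves the arm, as the interface text tells. Its arguments: {"type":"object","properties":{"commands":{"type":"array","items":{"type":"array","items":{"type":"array","items":{"type":"number"}}}}},"required":["commands"]}

```bash
mkdir -p pics
python3 - <<'E'
from station import r
import cv2,json,numpy as np
s=r.sense();print({k:np.round(s[k],3).tolist() for k in("time_s","tcp_pos","ee_rot","wrist_force","gripper_width")})
for n in("scene","top"):
    c=r.capture(n);cv2.imwrite(f"pics/{n}0.png",c["pixels"][:,:,::-1])
    print(n,np.round(c["camera_matrix"],1).tolist(),np.round(c["R"],4).tolist(),np.round(c["t"],4).tolist())
E
```

```text
{'time_s': 0.0, 'tcp_pos': [0.219, 0.585, 0.232], 'ee_rot': [[0.936, -0.351, -0.001], [-0.351, -0.936, -0.002], [0.0, 0.002, -1.0]], 'wrist_force': [-0.458, 0.66, -1.017], 'gripper_width': 1.001}
scene [[552.2, 0.0, 324.3], [0.0, 552.2, 243.0], [0.0, 0.0, 1.0]] [[-0.3476, 0.9376, -0.0015], [0.7209, 0.2662, -0.6399], [-0.5996, -0.2235, -0.7685]] [0.1836, -0.3744, 1.2786]
top [[476.3, 0.0, 318.0], [0.0, 476.3, 244.4], [0.0, 0.0, 1.0]] [[-0.0057, -1.0, -0.0022], [-0.9945, 0.0059, -0.1041], [0.1041, 0.0016, -0.9946]] [-0.0007, 0.5657, 0.7083]
```

View pics/top0.png

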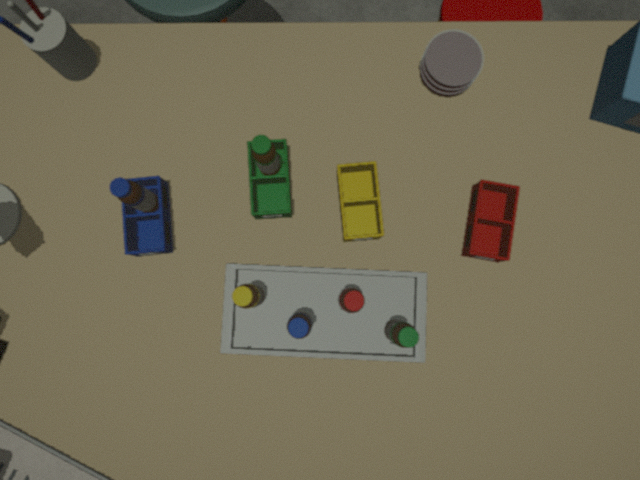

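View pics/scene0.png

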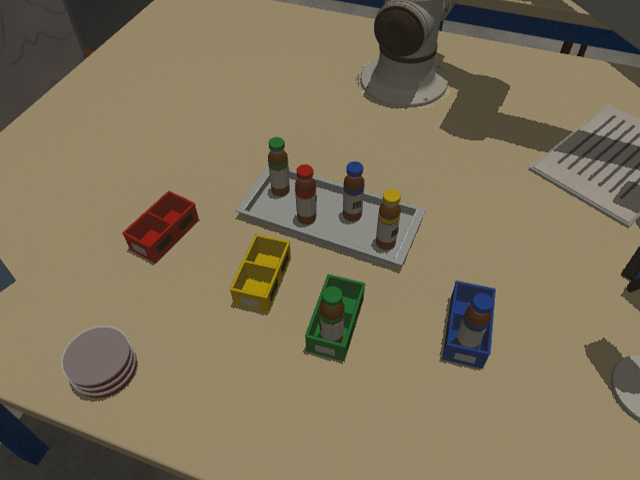

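The top view shows four caps in the tray: yellow (244,296), blue (299,327), red (351,300) and green (408,337). The carriers lie beyond it: blue (148,216), green (270,178), yellow (360,201) and red (491,221). I'll enlarge it for exact pixels.

Run:
```python
import cv2
a=cv2.imread("pics/top0.png")
cv2.imwrite("pics/c1.png",cv2.resize(a[125:275,100:300],None,fx=4,fy=4,interpolation=cv2.INTER_CUBIC))
cv2.imwrite("pics/c2.png",cv2.resize(a[150:270,330:530],None,fx=4,fy=4,interpolation=cv2.INTER_CUBIC))
cv2.imwrite("pics/c3.png",cv2.resize(a[260:370,225:425],None,fx=4,fy=4,interpolation=cv2.INTER_CUBIC))
```

```text
(no output)
```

View pics/c1.png

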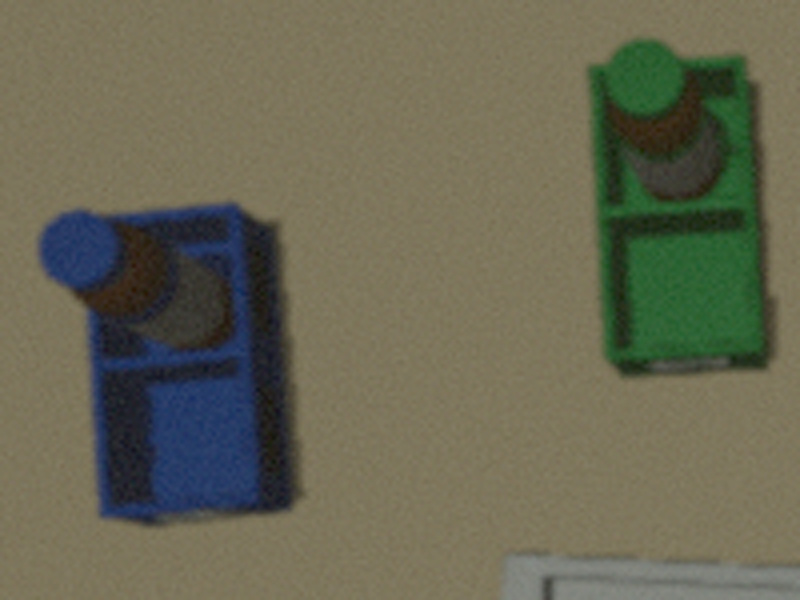

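View pics/c2.png

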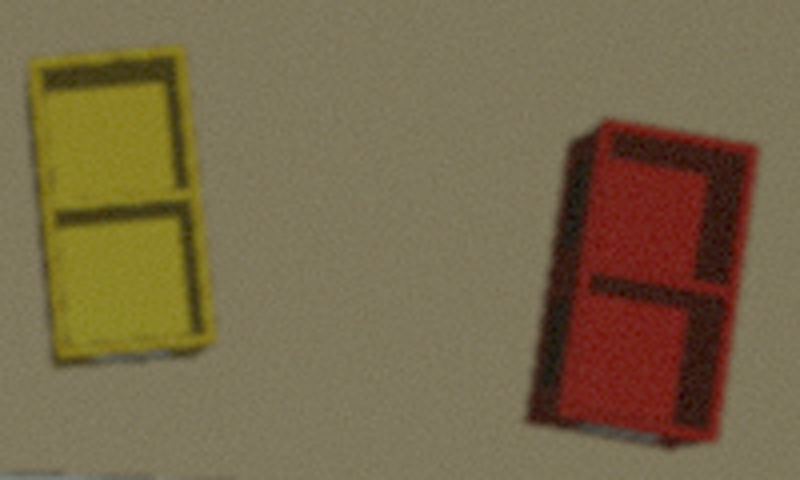

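View pics/c3.png

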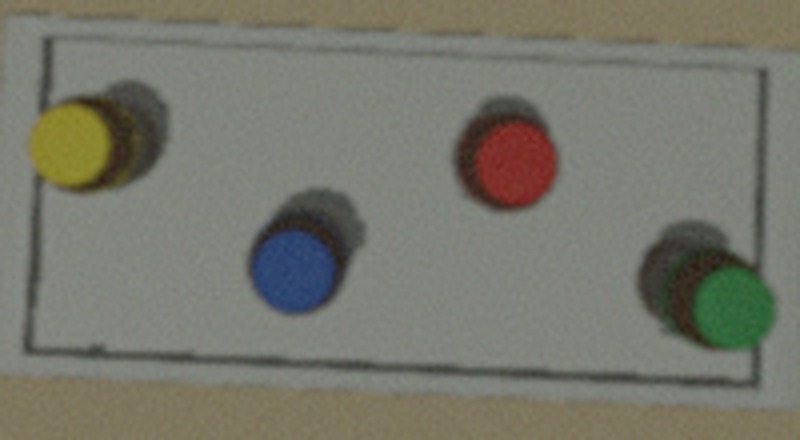

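```bash
cat > h.py <<'E'
import numpy as np
K=np.array([[476.3,0,318],[0,476.3,244.4],[0,0,1]])
R=np.array([[-0.0057,-1.0,-0.0022],[-0.9945,0.0059,-0.1041],[0.1041,0.0016,-0.9946]]);t=np.array([-0.0007,0.5657,0.7083])
C=-R.T@t
def pt(u,v,z):
    d=R.T@np.linalg.solve(K,[u,v,1]); return C+d*(z-C[2])/d[2]
E
python3 - <<'E'
from h import *
from scipy.spatial.transform import Rotation as Ro
from station import r
print(C)
def crop(p,o): return o[0]+(p[0]+.5)/4-.5,o[1]+(p[1]+.5)/4-.5
for n,p in dict(yellow=(71,145),blue=(293,271),red=(515,164),green=(734,307)).items(): print(n,pt(*crop(p,(225,260)),.122).round(4))
for n,p in dict(lblue=(79,250),lgreen=(646,78)).items(): print(n,pt(*crop(p,(100,125)),.122).round(4))
L=[(0.086,.030),(.086,-.030),(-.030,-.030),(-.030,.030)] # FL FR NR NL
for n,o,ps in [("green",(100,125),[(590,67),(745,58),(768,362),(610,362)]),("blue",(100,125),[None,(238,207),(260,507),(103,515)]),
 ("yellow",(330,150),[(30,62),(184,48),(214,342),(57,355)]),("red",(330,150),[(605,122),(757,148),(718,440),(556,415)])]:
    A=np.array([l for l,p in zip(L,ps) if p]);B=np.array([pt(*crop(p,o),.045)[:2] for p in ps if p])
    a,b=A-A.mean(0),B-B.mean(0);th=np.arctan2((a[:,0]*b[:,1]-a[:,1]*b[:,0]).sum(),(a*b).sum())
    M=np.array([[np.cos(th),-np.sin(th)],[np.sin(th),np.cos(th)]]);o0=B.mean(0)-M@A.mean(0)
    print(n,"near",o0.round(4),"far",(o0+M@[.056,0]).round(4),"yaw",np.degrees(th).round(1),"res",np.abs(B-o0-A@M.T).max().round(4))
T=Ro.from_matrix(np.array(r.sense()["ee_rot"]));G=Ro.from_matrix(np.diag([1,-1,-1]))
print("turn",(T.inv()*G).as_rotvec())
E
```

```text
[ 0.48885063 -0.00517091  0.76336301]
yellow [0.4873 0.0975 0.122 ]
blue [0.4452 0.0233 0.122 ]
red [ 0.4801 -0.051   0.122 ]
green [ 0.4326 -0.123   0.122 ]
lblue [0.6366 0.268  0.122 ]
lgreen [0.6961 0.0738 0.122 ]
green near [0.6403 0.0688] far [0.6962 0.0724] yaw 3.7 res 0.0031
blue near [0.583  0.2613] far [0.6388 0.2665] yaw 5.3 res 0.0017
yellow near [ 0.6045 -0.0708] far [ 0.6603 -0.0663] yaw 4.6 res 0.0009
red near [ 0.5729 -0.2678] far [ 0.6279 -0.2782] yaw -10.7 res 0.0014
turn [ 1.95679530e-03  2.57755399e-04 -3.58933444e-01]
```

Request:
servo_tool --commands '[[[0.2,30,26,0,0,0,-0.072],[0.2,61,52,0,0,0,-0.144],[0.2,91,78,0,0,0,-0.215],[0.2,122,104,0,0,0,-0.287],[0.2,152,130,0,0,0,-0.359]]]'

```text
time_s: 0.6
tcp_pos: [0.3165, 0.4083, 0.2332]
ee_rot: [[1.0, 0.003, -0.0], [0.003, -1.0, -0.001], [-0.0, 0.001, -1.0]]
wrist_force: [0.8, -0.2, 0.1]
gripper_width: 0.806
gripper_force: 0.0
```

Request:
servo_tool --commands '[[[0.2,17,31,0,0,0,0],[0.2,34,62,0,0,0,0],[0.2,51,93,0,0,0,0],[0.2,68,124,0,0,0,0],[0.2,86,156,0,0,0,0]]]'

```text
time_s: 1.1
tcp_pos: [0.4023, 0.2526, 0.2333]
ee_rot: [[1.0, 0.001, -0.0], [0.001, -1.0, -0.0], [-0.0, 0.0, -1.0]]
wrist_force: [0.3, 0.1, 0.3]
gripper_width: 0.803
gripper_force: 0.0
```

Request:
servo_tool --commands '[[[0.2,20,35,0,0,0,0],[0.2,40,70,0,0,0,0],[0.2,60,110,0,0,0,0],[0.2,78,140,0,0,0,0],[0.2,85,155,0,0,0,0]]]'

```text
time_s: 1.6
tcp_pos: [0.4878, 0.0968, 0.2331]
ee_rot: [[1.0, -0.003, -0.001], [-0.003, -1.0, -0.001], [-0.001, 0.001, -1.0]]
wrist_force: [0.5, -0.0, -0.0]
gripper_width: 0.798
gripper_force: 0.0
```

Run:
```python
from station import r
import cv2
print(r.sense()["tcp_pos"])
a=r.capture("scene")["pixels"][:,:,::-1]
cv2.imwrite("pics/s1.png",a)
```

```text
[0.48783983 0.09676067 0.23307166]
```

View pics/s1.png

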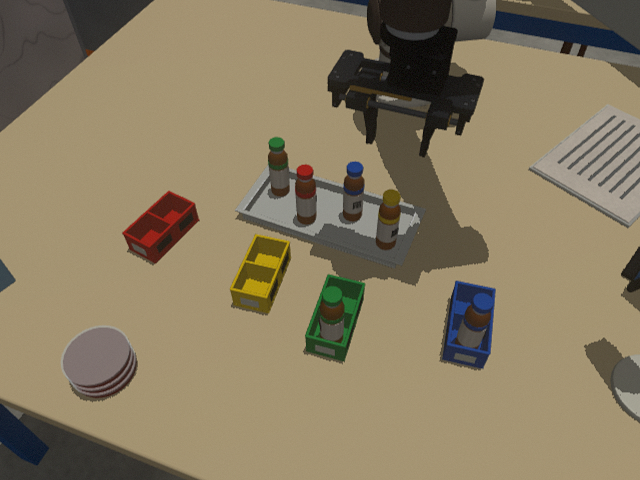

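Request:
servo_tool --commands '[[[0.2,0,0,40,0,0,0],[0.2,0,0,80,0,0,0],[0.2,0,0,115,0,0,0],[0.2,0,0,145,0,0,0],[0.2,0,0,161,0,0,0]]]'

```text
time_s: 2.15
tcp_pos: [0.4852, 0.0986, 0.0697]
ee_rot: [[1.0, -0.0, -0.005], [-0.0, -1.0, -0.002], [-0.005, 0.002, -1.0]]
wrist_force: [0.8, -1.2, -0.1]
gripper_width: 0.799
gripper_force: 0.0
```

Request:
servo_tool --commands '[[[0.2,0,0,0,0,0,0],[0.4,0,0,0,0,0,0],[0.5,0,0,0,0,0,0],[0.8,0,0,0,0,0,0],[0.8,0,0,0,0,0,0]]]'

```text
time_s: 2.65
tcp_pos: [0.4876, 0.0994, 0.0735]
ee_rot: [[1.0, 0.0, 0.002], [0.0, -1.0, 0.001], [0.002, -0.001, -1.0]]
wrist_force: [0.3, 0.0, 0.4]
gripper_width: 0.521
gripper_force: 0.0
```

Request:
servo_tool --commands '[[[0.8,0,0,0,0,0,0],[0.8,0,0,0,0,0,0],[0.8,0,0,0,0,0,0],[0.8,0,0,0,0,0,0],[0.8,0,0,0,0,0,0]]]'

```text
time_s: 3.15
tcp_pos: [0.4875, 0.0991, 0.073]
ee_rot: [[1.0, 0.0, 0.001], [0.0, -1.0, 0.0], [0.001, -0.0, -1.0]]
wrist_force: [0.1, -1.6, 5.5]
gripper_width: 0.395
gripper_force: 30.0
```

Request:
servo_tool --commands '[[[0.8,0,0,-10,0,0,0],[0.8,0,0,-40,0,0,0],[0.8,0,0,-80,0,0,0],[0.8,0,0,-120,0,0,0],[0.8,0,0,-140,0,0,0]]]'

```text
time_s: 3.65
tcp_pos: [0.4883, 0.0997, 0.2163]
ee_rot: [[1.0, 0.001, 0.005], [0.001, -1.0, 0.002], [0.005, -0.002, -1.0]]
wrist_force: [0.9, -0.3, -0.0]
gripper_width: 0.399
gripper_force: 30.0
```

Request:
servo_tool --commands '[[[0.8,5,7,0,0,0,0],[0.8,16,23,0,0,0,0],[0.8,31,45,0,0,0,0],[0.8,47,68,0,0,0,0],[0.8,63,91,0,0,0,0]]]'

```text
time_s: 4.15
tcp_pos: [0.5497, 0.0069, 0.2106]
ee_rot: [[1.0, 0.0, -0.004], [0.0, -1.0, -0.0], [-0.004, 0.0, -1.0]]
wrist_force: [0.0, 1.1, -0.5]
gripper_width: 0.393
gripper_force: 30.0
```

Request:
servo_tool --commands '[[[0.8,16,23,0,0,0,0],[0.8,31,45,0,0,0,0],[0.8,44,64,0,0,0,0],[0.8,51,75,0,0,0,0],[0.8,54,79,0,0,0,0]]]'

```text
time_s: 4.65
tcp_pos: [0.6039, -0.072, 0.2107]
ee_rot: [[1.0, -0.002, -0.003], [-0.002, -1.0, 0.0], [-0.003, -0.0, -1.0]]
wrist_force: [-0.1, -0.1, -1.7]
gripper_width: 0.396
gripper_force: 30.0
```

Run:
```python
from station import r
import cv2
print(r.sense()["tcp_pos"],r.sense()["gripper_width"])
a=r.capture("scene")["pixels"][:,:,::-1]
b=r.capture("top")["pixels"][:,:,::-1]
cv2.imwrite("pics/s2.png",cv2.hconcat([cv2.resize(a[80:400,100:500],(400,320)),b[100:420,200:600]]))
```

```text
[ 0.60385113 -0.07201126  0.21071407] 0.396354531566576
```

View pics/s2.png

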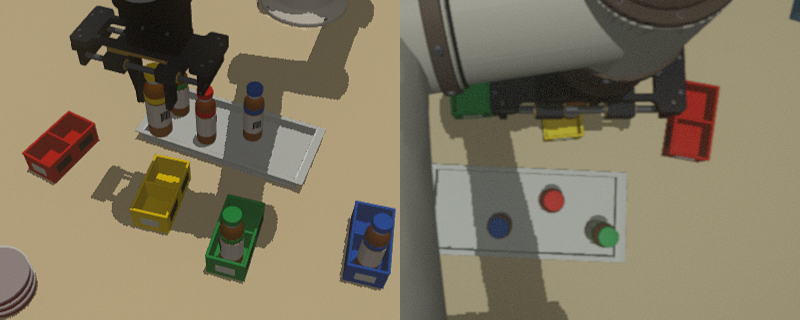

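Request:
servo_tool --commands '[[[0.8,0,0,10,0,0,0],[0.8,0,0,30,0,0,0],[0.8,0,0,55,0,0,0],[0.8,0,0,78,0,0,0],[0.8,0,0,90,0,0,0]]]'

```text
time_s: 5.25
tcp_pos: [0.6022, -0.07, 0.12]
ee_rot: [[1.0, 0.001, -0.004], [0.001, -1.0, 0.0], [-0.004, -0.0, -1.0]]
wrist_force: [0.6, 0.1, -0.2]
gripper_width: 0.393
gripper_force: 30.0
```

Request:
servo_tool --commands '[[[0.8,0,0,10,0,0,0],[0.8,0,0,24,0,0,0],[0.8,0,0,36,0,0,0],[0.8,0,0,44,0,0,0],[0.8,0,0,47,0,0,0]]]'

```text
time_s: 5.75
tcp_pos: [0.6039, -0.0708, 0.0748]
ee_rot: [[1.0, 0.0, -0.001], [0.0, -1.0, -0.0], [-0.001, 0.0, -1.0]]
wrist_force: [-0.5, -1.1, -1.1]
gripper_width: 0.39
gripper_force: 30.0
```

Request:
servo_tool --commands '[[[0.8,0,0,1,0,0,0],[0.8,0,0,2,0,0,0],[0.8,0,0,2.5,0,0,0],[0.8,0,0,2.5,0,0,0],[0.8,0,0,2.5,0,0,0]]]'

```text
time_s: 6.25
tcp_pos: [0.6044, -0.0708, 0.0734]
ee_rot: [[1.0, 0.0, 0.001], [0.0, -1.0, 0.0], [0.001, -0.0, -1.0]]
wrist_force: [-0.5, 1.0, -1.5]
gripper_width: 0.392
gripper_force: 30.0
```

Request:
servo_tool --commands '[[[0.8,0,0,0.5,0,0,0],[0.8,0,0,1,0,0,0],[0.8,0,0,1,0,0,0],[0.8,0,0,1,0,0,0],[0.8,0,0,1,0,0,0]]]'

```text
time_s: 6.75
tcp_pos: [0.6047, -0.0709, 0.073]
ee_rot: [[1.0, 0.001, 0.001], [0.001, -1.0, -0.0], [0.001, 0.0, -1.0]]
wrist_force: [-1.4, -0.2, 5.3]
gripper_width: 0.399
gripper_force: 30.0
```

Request:
servo_tool --commands '[[[0.5,0,0,0,0,0,0],[0.4,0,0,0,0,0,0],[0.3,0,0,0,0,0,0],[0.2,0,0,0,0,0,0],[0.2,0,0,0,0,0,0]]]'

```text
time_s: 7.25
tcp_pos: [0.6041, -0.0709, 0.0718]
ee_rot: [[1.0, 0.0, -0.0], [0.0, -1.0, -0.0], [-0.0, 0.0, -1.0]]
wrist_force: [0.3, 0.1, -0.4]
gripper_width: 0.746
gripper_force: 0.0
```

Request:
servo_tool --commands '[[[0.2,0,0,-5,0,0,0],[0.2,0,0,-35,0,0,0],[0.2,0,0,-80,0,0,0],[0.2,0,0,-125,0,0,0],[0.2,0,0,-160,0,0,0]]]'

```text
time_s: 7.75
tcp_pos: [0.6048, -0.071, 0.2357]
ee_rot: [[1.0, 0.0, 0.004], [0.0, -1.0, -0.0], [0.004, 0.0, -1.0]]
wrist_force: [0.7, -0.1, -0.4]
gripper_width: 0.804
gripper_force: 0.0
```

Request:
servo_tool --commands '[[[0.2,-20,-4,0,0,0,0],[0.2,-60,-10,0,0,0,0],[0.2,-95,-16,0,0,0,0],[0.2,-118,-20,0,0,0,0],[0.2,-124.5,-20,0,0,0,0]]]'

```text
time_s: 8.25
tcp_pos: [0.4776, -0.0507, 0.2329]
ee_rot: [[1.0, 0.001, 0.001], [0.001, -1.0, 0.001], [0.001, -0.001, -1.0]]
wrist_force: [0.7, 0.3, 0.6]
gripper_width: 0.8
gripper_force: 0.0
```

Run:
```python
from station import r
import cv2
print(r.sense()["tcp_pos"],r.sense()["gripper_width"])
a=r.capture("scene")["pixels"][:,:,::-1]
cv2.imwrite("pics/s3.png",cv2.resize(a[80:330,100:500],None,fx=2,fy=2))
```

```text
[ 0.47755146 -0.05074682  0.23290679] 0.799963246170007
```

View pics/s3.png

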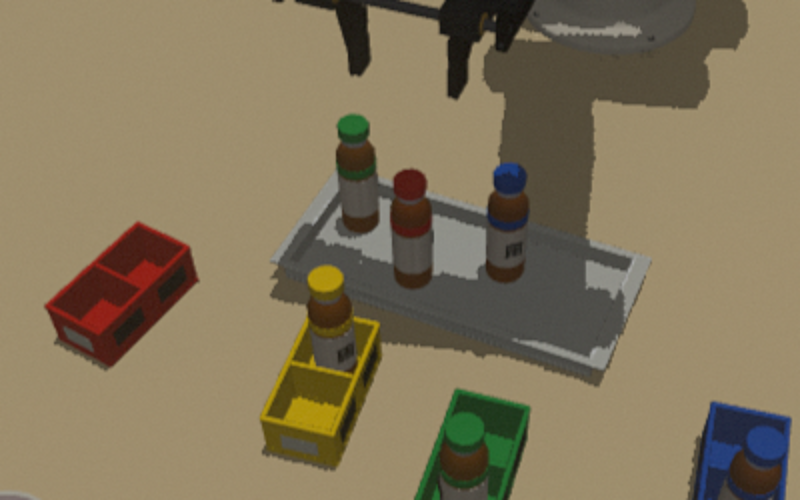

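Yellow stands upright in its near place at crop (330,330), and the gripper is above red at (411,185). Next is red.

Request:
servo_tool --commands '[[[0.2,0,0,40,0,0,0],[0.2,0,0,80,0,0,0],[0.2,0,0,115,0,0,0],[0.2,0,0,145,0,0,0],[0.2,0,0,160,0,0,0]]]'

```text
time_s: 8.8
tcp_pos: [0.4794, -0.0512, 0.0693]
ee_rot: [[1.0, -0.0, -0.004], [-0.0, -1.0, -0.001], [-0.004, 0.001, -1.0]]
wrist_force: [-0.8, -0.5, 0.2]
gripper_width: 0.799
gripper_force: 0.0
```

Request:
servo_tool --commands '[[[0.4,0,0,0,0,0,0],[0.5,0,0,0,0,0,0],[0.6,0,0,0,0,0,0],[0.8,0,0,0,0,0,0],[0.8,0,0,0,0,0,0]]]'

```text
time_s: 9.3
tcp_pos: [0.4803, -0.0507, 0.073]
ee_rot: [[1.0, 0.0, 0.002], [0.0, -1.0, 0.0], [0.002, -0.0, -1.0]]
wrist_force: [-0.3, 0.1, -0.4]
gripper_width: 0.435
gripper_force: 0.0
```

Request:
servo_tool --commands '[[[0.8,0,0,0,0,0,0],[0.8,0,0,0,0,0,0],[0.8,0,0,0,0,0,0],[0.8,0,0,0,0,0,0],[0.8,0,0,0,0,0,0]]]'

```text
time_s: 9.8
tcp_pos: [0.4804, -0.0509, 0.0728]
ee_rot: [[1.0, 0.001, 0.002], [0.001, -1.0, -0.0], [0.002, 0.0, -1.0]]
wrist_force: [-0.2, -0.2, 5.7]
gripper_width: 0.392
gripper_force: 29.9
```

Request:
servo_tool --commands '[[[0.8,0,0,-10,0,0,0],[0.8,0,0,-40,0,0,0],[0.8,0,0,-80,0,0,0],[0.8,0,0,-120,0,0,0],[0.8,0,0,-140,0,0,0]]]'

```text
time_s: 10.3
tcp_pos: [0.4807, -0.0508, 0.2157]
ee_rot: [[1.0, 0.001, 0.005], [0.001, -1.0, 0.001], [0.005, -0.001, -1.0]]
wrist_force: [0.7, 0.2, -2.1]
gripper_width: 0.395
gripper_force: 29.9
```

Request:
servo_tool --commands '[[[0.8,3,8,0,0,0,0],[0.8,12,28,0,0,0,0],[0.8,23,54,0,0,0,0],[0.8,35,82,0,0,0,0],[0.8,47,110,0,0,0,0]]]'

```text
time_s: 10.8
tcp_pos: [0.5259, -0.162, 0.2101]
ee_rot: [[1.0, 0.0, -0.004], [0.0, -1.0, 0.001], [-0.004, -0.001, -1.0]]
wrist_force: [-0.2, 0.9, -0.4]
gripper_width: 0.396
gripper_force: 29.9
```

Request:
servo_tool --commands '[[[0.8,12,28,0,0,0,0],[0.8,24,56,0,0,0,0],[0.8,36,84,0,0,0,0],[0.8,43,101,0,0,0,0],[0.8,45.5,107,0,0,0,0]]]'

```text
time_s: 11.3
tcp_pos: [0.5715, -0.2695, 0.2092]
ee_rot: [[1.0, -0.002, -0.004], [-0.002, -1.0, 0.001], [-0.004, -0.001, -1.0]]
wrist_force: [-0.4, -0.1, -1.5]
gripper_width: 0.397
gripper_force: 29.9
```

Request:
servo_tool --commands '[[[0.8,0,0,10,0,0,0],[0.8,0,0,30,0,0,0],[0.8,0,0,55,0,0,0],[0.8,0,0,70,0,0,0],[0.8,0,0,75,0,0,0]]]'

```text
time_s: 11.8
tcp_pos: [0.57, -0.2662, 0.1339]
ee_rot: [[1.0, 0.001, -0.006], [0.001, -1.0, 0.002], [-0.006, -0.002, -1.0]]
wrist_force: [-0.7, 0.7, -1.1]
gripper_width: 0.398
gripper_force: 29.9
```

Run:
```python
from station import r
import cv2
print(r.sense()["tcp_pos"],r.sense()["gripper_width"])
a=r.capture("scene")["pixels"][:,:,::-1]
cv2.imwrite("pics/s4.png",cv2.resize(a[100:300,60:360],None,fx=2,fy=2))
```

```text
[ 0.56999175 -0.26616807  0.13385179] 0.39825140401699816
```

View pics/s4.png

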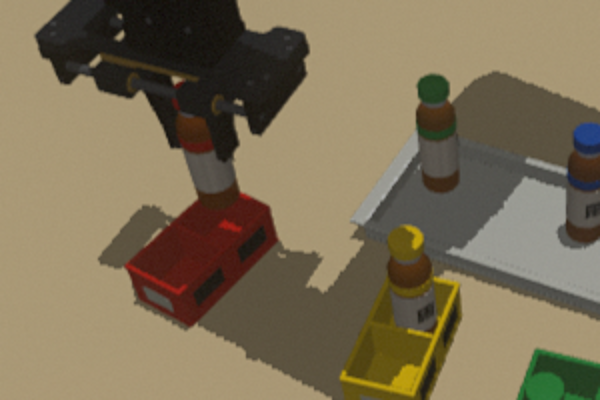

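Request:
servo_tool --commands '[[[0.8,0,0,12,0,0,0],[0.8,0,0,30,0,0,0],[0.8,0,0,46,0,0,0],[0.8,0,0,57,0,0,0],[0.8,0,0,61.5,0,0,0]]]'

```text
time_s: 12.35
tcp_pos: [0.5718, -0.2675, 0.0745]
ee_rot: [[1.0, 0.0, -0.001], [0.0, -1.0, 0.0], [-0.001, -0.0, -1.0]]
wrist_force: [-0.6, -0.1, -1.3]
gripper_width: 0.393
gripper_force: 29.9
```

Request:
servo_tool --commands '[[[0.8,0,0,0.8,0,0,0],[0.8,0,0,1.6,0,0,0],[0.8,0,0,2.5,0,0,0],[0.8,0,0,3,0,0,0],[0.8,0,0,3,0,0,0]]]'

```text
time_s: 12.85
tcp_pos: [0.5725, -0.2679, 0.073]
ee_rot: [[1.0, 0.0, 0.001], [0.0, -1.0, -0.0], [0.001, 0.0, -1.0]]
wrist_force: [0.1, 0.0, -0.9]
gripper_width: 0.392
gripper_force: 29.9
```

Request:
servo_tool --commands '[[[0.8,0,0,0.3,0,0,0],[0.8,0,0,0.5,0,0,0],[0.8,0,0,0.5,0,0,0],[0.8,0,0,0.5,0,0,0],[0.8,0,0,0.5,0,0,0]]]'

```text
time_s: 13.35
tcp_pos: [0.5727, -0.268, 0.0728]
ee_rot: [[1.0, 0.0, 0.001], [0.0, -1.0, -0.0], [0.001, 0.0, -1.0]]
wrist_force: [-0.5, 0.9, 5.3]
gripper_width: 0.399
gripper_force: 29.9
```

Request:
servo_tool --commands '[[[0.5,0,0,0,0,0,0],[0.4,0,0,0,0,0,0],[0.3,0,0,0,0,0,0],[0.2,0,0,0,0,0,0],[0.2,0,0,0,0,0,0]]]'

```text
time_s: 13.85
tcp_pos: [0.5721, -0.2678, 0.0717]
ee_rot: [[1.0, 0.0, -0.0], [0.0, -1.0, 0.0], [-0.0, -0.0, -1.0]]
wrist_force: [0.2, -0.4, -0.4]
gripper_width: 0.75
gripper_force: 0.0
```

Request:
servo_tool --commands '[[[0.2,0,0,-5,0,0,0],[0.2,0,0,-35,0,0,0],[0.2,0,0,-80,0,0,0],[0.2,0,0,-125,0,0,0],[0.2,0,0,-160,0,0,0]]]'

```text
time_s: 14.35
tcp_pos: [0.5728, -0.2682, 0.2358]
ee_rot: [[1.0, 0.0, 0.004], [0.0, -1.0, -0.001], [0.004, 0.001, -1.0]]
wrist_force: [1.0, -0.6, -0.4]
gripper_width: 0.797
gripper_force: 0.0
```

Request:
servo_tool --commands '[[[0.2,-20,-20,0,0,0,0],[0.2,-53,-55,0,0,0,0],[0.2,-87,-90,0,0,0,0],[0.2,-120,-124,0,0,0,0],[0.2,-140.5,-145,0,0,0,0]]]'

```text
time_s: 14.85
tcp_pos: [0.4292, -0.1216, 0.2325]
ee_rot: [[1.0, 0.001, 0.0], [0.001, -1.0, 0.0], [0.0, -0.0, -1.0]]
wrist_force: [0.2, 1.3, 0.6]
gripper_width: 0.798
gripper_force: 0.0
```

Request:
servo_tool --commands '[[[0.2,0,0,10,0,0,0],[0.2,0,0,20,0,0,0],[0.2,0,0,30,0,0,0],[0.2,0,0,38,0,0,0],[0.2,0,0,40,0,0,0]]]'

```text
time_s: 15.35
tcp_pos: [0.4314, -0.1234, 0.1903]
ee_rot: [[1.0, -0.001, -0.004], [-0.001, -1.0, -0.0], [-0.004, 0.0, -1.0]]
wrist_force: [-0.1, -0.2, 0.0]
gripper_width: 0.797
gripper_force: 0.0
```

Now down 120 mm, grip green and lift.

Request:
servo_tool --commands '[[[0.2,0,0,20,0,0,0],[0.2,0,0,55,0,0,0],[0.2,0,0,90,0,0,0],[0.2,0,0,112,0,0,0],[0.2,0,0,120,0,0,0]]]'

```text
time_s: 15.85
tcp_pos: [0.4305, -0.1233, 0.0697]
ee_rot: [[1.0, -0.001, -0.005], [-0.001, -1.0, -0.0], [-0.005, 0.0, -1.0]]
wrist_force: [-1.2, 0.1, -0.1]
gripper_width: 0.801
gripper_force: 0.0
```

Request:
servo_tool --commands '[[[0.4,0,0,0,0,0,0],[0.5,0,0,0,0,0,0],[0.6,0,0,0,0,0,0],[0.8,0,0,0,0,0,0],[0.8,0,0,0,0,0,0]]]'

```text
time_s: 16.35
tcp_pos: [0.4322, -0.1229, 0.0728]
ee_rot: [[1.0, 0.0, 0.002], [0.0, -1.0, 0.0], [0.002, -0.0, -1.0]]
wrist_force: [0.6, -0.0, 0.1]
gripper_width: 0.432
gripper_force: 0.0
```

Request:
servo_tool --commands '[[[0.8,0,0,0,0,0,0],[0.8,0,0,0,0,0,0],[0.8,0,0,0,0,0,0],[0.8,0,0,0,0,0,0],[0.8,0,0,0,0,0,0]]]'

```text
time_s: 16.85
tcp_pos: [0.4323, -0.1229, 0.0726]
ee_rot: [[1.0, 0.001, 0.001], [0.001, -1.0, -0.0], [0.001, 0.0, -1.0]]
wrist_force: [-0.2, 0.2, 5.8]
gripper_width: 0.392
gripper_force: 29.9
```

Request:
servo_tool --commands '[[[0.8,0,0,-10,0,0,0],[0.8,0,0,-40,0,0,0],[0.8,0,0,-80,0,0,0],[0.8,0,0,-120,0,0,0],[0.8,0,0,-145,0,0,0]]]'

```text
time_s: 17.35
tcp_pos: [0.4322, -0.1229, 0.2201]
ee_rot: [[1.0, 0.0, 0.004], [0.0, -1.0, 0.0], [0.004, -0.0, -1.0]]
wrist_force: [0.8, -0.1, -0.9]
gripper_width: 0.397
gripper_force: 30.0
```

Request:
servo_tool --commands '[[[0.8,5,-5,0,0,0,0],[0.8,16,-15,0,0,0,0],[0.8,32,-30,0,0,0,0],[0.8,50,-46,0,0,0,0],[0.8,68,-63,0,0,0,0]]]'

```text
time_s: 17.85
tcp_pos: [0.5005, -0.0582, 0.2151]
ee_rot: [[1.0, 0.001, -0.004], [0.001, -1.0, -0.0], [-0.004, 0.0, -1.0]]
wrist_force: [0.5, 0.2, -1.1]
gripper_width: 0.398
gripper_force: 30.0
```

Request:
servo_tool --commands '[[[0.8,18,-17,0,0,0,0],[0.8,36,-34,0,0,0,0],[0.8,54,-50,0,0,0,0],[0.8,71,-66,0,0,0,0],[0.8,87,-81,0,0,0,0]]]'

```text
time_s: 18.35
tcp_pos: [0.5875, 0.0234, 0.2142]
ee_rot: [[1.0, 0.001, -0.004], [0.001, -1.0, -0.001], [-0.004, 0.001, -1.0]]
wrist_force: [-0.3, -1.0, -0.2]
gripper_width: 0.398
gripper_force: 30.0
```

Request:
servo_tool --commands '[[[0.8,15,-14,0,0,0,0],[0.8,29,-27,0,0,0,0],[0.8,41,-38,0,0,0,0],[0.8,49,-46,0,0,0,0],[0.8,51,-48,0,0,0,0]]]'

```text
time_s: 18.85
tcp_pos: [0.6382, 0.0709, 0.2146]
ee_rot: [[1.0, 0.002, -0.003], [0.002, -1.0, -0.001], [-0.003, 0.001, -1.0]]
wrist_force: [-0.5, -0.1, -2.2]
gripper_width: 0.392
gripper_force: 30.0
```

Request:
servo_tool --commands '[[[0.8,0,0,10,0,0,0],[0.8,0,0,30,0,0,0],[0.8,0,0,55,0,0,0],[0.8,0,0,75,0,0,0],[0.8,0,0,80,0,0,0]]]'

```text
time_s: 19.35
tcp_pos: [0.635, 0.0682, 0.1335]
ee_rot: [[1.0, -0.001, -0.007], [-0.001, -1.0, -0.002], [-0.007, 0.002, -1.0]]
wrist_force: [-0.1, -0.8, -1.7]
gripper_width: 0.395
gripper_force: 30.0
```

Run:
```python
from station import r
import cv2
print(r.sense()["tcp_pos"],r.sense()["gripper_width"])
a=r.capture("scene")["pixels"][:,:,::-1]
cv2.imwrite("pics/s5.png",cv2.resize(a[120:380,110:510],None,fx=2,fy=2))
```

```text
[0.63502866 0.06816934 0.13351828] 0.3948294833236914
```

View pics/s5.png

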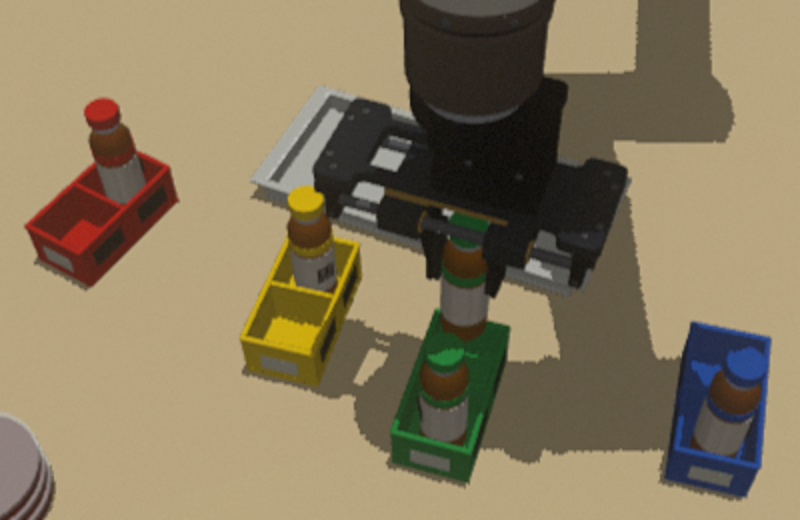

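Red stands upright in its near place (crop 120,175). The held green bottle is above the green near place (465,310) and clear of the loaded one. Lowering it now.

Request:
servo_tool --commands '[[[0.8,0,0,12,0,0,0],[0.8,0,0,30,0,0,0],[0.8,0,0,46,0,0,0],[0.8,0,0,57,0,0,0],[0.8,0,0,61.5,0,0,0]]]'

```text
time_s: 19.9
tcp_pos: [0.6374, 0.069, 0.0747]
ee_rot: [[1.0, 0.0, -0.001], [0.0, -1.0, -0.0], [-0.001, 0.0, -1.0]]
wrist_force: [-0.1, -0.3, -1.8]
gripper_width: 0.396
gripper_force: 30.0
```

Request:
servo_tool --commands '[[[0.8,0,0,0.8,0,0,0],[0.8,0,0,1.6,0,0,0],[0.8,0,0,2.5,0,0,0],[0.8,0,0,3,0,0,0],[0.8,0,0,3,0,0,0]]]'

```text
time_s: 20.4
tcp_pos: [0.6378, 0.0692, 0.0729]
ee_rot: [[1.0, 0.0, 0.001], [0.0, -1.0, 0.0], [0.001, -0.0, -1.0]]
wrist_force: [0.1, -0.1, -1.7]
gripper_width: 0.395
gripper_force: 30.0
```

Request:
servo_tool --commands '[[[0.8,0,0,0.3,0,0,0],[0.8,0,0,0.5,0,0,0],[0.8,0,0,0.5,0,0,0],[0.8,0,0,0.5,0,0,0],[0.8,0,0,0.5,0,0,0]]]'

```text
time_s: 20.9
tcp_pos: [0.638, 0.0692, 0.0727]
ee_rot: [[1.0, 0.0, 0.001], [0.0, -1.0, 0.0], [0.001, -0.0, -1.0]]
wrist_force: [-1.4, 0.6, 4.4]
gripper_width: 0.395
gripper_force: 29.9
```

Request:
servo_tool --commands '[[[0.5,0,0,0,0,0,0],[0.4,0,0,0,0,0,0],[0.3,0,0,0,0,0,0],[0.2,0,0,0,0,0,0],[0.2,0,0,0,0,0,0]]]'

```text
time_s: 21.4
tcp_pos: [0.6376, 0.0692, 0.0717]
ee_rot: [[1.0, 0.0, -0.0], [0.0, -1.0, -0.0], [-0.0, 0.0, -1.0]]
wrist_force: [-0.1, 0.0, -0.1]
gripper_width: 0.754
gripper_force: 0.0
```

Request:
servo_tool --commands '[[[0.2,0,0,-5,0,0,0],[0.2,0,0,-35,0,0,0],[0.2,0,0,-80,0,0,0],[0.2,0,0,-125,0,0,0],[0.2,0,0,-160,0,0,0]]]'

```text
time_s: 21.9
tcp_pos: [0.6383, 0.0691, 0.2358]
ee_rot: [[1.0, 0.0, 0.004], [0.0, -1.0, 0.001], [0.004, -0.001, -1.0]]
wrist_force: [0.7, 0.5, -0.8]
gripper_width: 0.8
gripper_force: 0.0
```

Request:
servo_tool --commands '[[[0.2,-27,6,0,0,0,0],[0.2,-73,17,0,0,0,0],[0.2,-120,28,0,0,0,0],[0.2,-165,39,0,0,0,0],[0.2,-193,46,0,0,0,0]]]'

```text
time_s: 22.4
tcp_pos: [0.4416, 0.0221, 0.2324]
ee_rot: [[1.0, 0.0, -0.0], [0.0, -1.0, 0.0], [-0.0, -0.0, -1.0]]
wrist_force: [0.2, 0.4, 0.3]
gripper_width: 0.802
gripper_force: 0.0
```

Request:
servo_tool --commands '[[[0.2,0,0,10,0,0,0],[0.2,0,0,20,0,0,0],[0.2,0,0,30,0,0,0],[0.2,0,0,38,0,0,0],[0.2,0,0,40,0,0,0]]]'

```text
time_s: 22.9
tcp_pos: [0.4446, 0.0231, 0.1903]
ee_rot: [[1.0, -0.0, -0.003], [-0.0, -1.0, -0.001], [-0.003, 0.001, -1.0]]
wrist_force: [-0.2, -0.6, 0.1]
gripper_width: 0.802
gripper_force: 0.0
```

Request:
servo_tool --commands '[[[0.2,0,0,20,0,0,0],[0.2,0,0,55,0,0,0],[0.2,0,0,90,0,0,0],[0.2,0,0,112,0,0,0],[0.2,0,0,120,0,0,0]]]'

```text
time_s: 23.4
tcp_pos: [0.4437, 0.0226, 0.0696]
ee_rot: [[1.0, -0.0, -0.005], [-0.0, -1.0, -0.002], [-0.005, 0.002, -1.0]]
wrist_force: [0.2, -0.1, 1.7]
gripper_width: 0.801
gripper_force: 0.0
```

Request:
servo_tool --commands '[[[0.4,0,0,0,0,0,0],[0.5,0,0,0,0,0,0],[0.6,0,0,0,0,0,0],[0.8,0,0,0,0,0,0],[0.8,0,0,0,0,0,0]]]'

```text
time_s: 23.9
tcp_pos: [0.4451, 0.0233, 0.0728]
ee_rot: [[1.0, 0.0, 0.002], [0.0, -1.0, 0.001], [0.002, -0.001, -1.0]]
wrist_force: [0.2, -0.5, 0.2]
gripper_width: 0.434
gripper_force: 0.0
```

Request:
servo_tool --commands '[[[0.8,0,0,0,0,0,0],[0.8,0,0,0,0,0,0],[0.8,0,0,0,0,0,0],[0.8,0,0,0,0,0,0],[0.8,0,0,0,0,0,0]]]'

```text
time_s: 24.4
tcp_pos: [0.4451, 0.0233, 0.0727]
ee_rot: [[1.0, 0.001, 0.001], [0.001, -1.0, 0.0], [0.001, -0.0, -1.0]]
wrist_force: [-1.2, 0.7, 6.1]
gripper_width: 0.394
gripper_force: 30.0
```

Request:
servo_tool --commands '[[[0.8,0,0,-10,0,0,0],[0.8,0,0,-40,0,0,0],[0.8,0,0,-80,0,0,0],[0.8,0,0,-120,0,0,0],[0.8,0,0,-145,0,0,0]]]'

```text
time_s: 24.9
tcp_pos: [0.4453, 0.0232, 0.2203]
ee_rot: [[1.0, 0.0, 0.004], [0.0, -1.0, 0.001], [0.004, -0.001, -1.0]]
wrist_force: [1.2, 1.2, -1.5]
gripper_width: 0.392
gripper_force: 30.0
```

Request:
servo_tool --commands '[[[0.8,3,-6,0,0,0,0],[0.8,11,-19,0,0,0,0],[0.8,21,-37,0,0,0,0],[0.8,33,-58,0,0,0,0],[0.8,45,-79,0,0,0,0]]]'

```text
time_s: 25.4
tcp_pos: [0.49, 0.1039, 0.2151]
ee_rot: [[1.0, 0.001, -0.003], [0.001, -1.0, -0.002], [-0.003, 0.002, -1.0]]
wrist_force: [-0.6, 0.3, -1.5]
gripper_width: 0.391
gripper_force: 30.0
```

Request:
servo_tool --commands '[[[0.8,12,-21,0,0,0,0],[0.8,24,-42,0,0,0,0],[0.8,36,-63,0,0,0,0],[0.8,47,-82,0,0,0,0],[0.8,57,-100,0,0,0,0]]]'

```text
time_s: 25.9
tcp_pos: [0.5468, 0.2044, 0.2142]
ee_rot: [[1.0, 0.001, -0.004], [0.001, -1.0, -0.002], [-0.004, 0.002, -1.0]]
wrist_force: [2.1, -0.9, -0.5]
gripper_width: 0.395
gripper_force: 30.0
```

Request:
servo_tool --commands '[[[0.8,10,-17,0,0,0,0],[0.8,19,-33,0,0,0,0],[0.8,27,-47,0,0,0,0],[0.8,32,-56,0,0,0,0],[0.8,34,-59,0,0,0,0]]]'

```text
time_s: 26.4
tcp_pos: [0.5806, 0.2627, 0.2147]
ee_rot: [[1.0, 0.001, -0.003], [0.001, -1.0, -0.002], [-0.003, 0.002, -1.0]]
wrist_force: [-0.3, -0.2, -1.4]
gripper_width: 0.393
gripper_force: 30.0
```

Request:
servo_tool --commands '[[[0.8,0,0,10,0,0,0],[0.8,0,0,30,0,0,0],[0.8,0,0,55,0,0,0],[0.8,0,0,75,0,0,0],[0.8,0,0,80,0,0,0]]]'

```text
time_s: 26.9
tcp_pos: [0.5785, 0.2594, 0.1335]
ee_rot: [[1.0, -0.001, -0.006], [-0.001, -1.0, -0.004], [-0.006, 0.004, -1.0]]
wrist_force: [0.4, -0.4, -1.8]
gripper_width: 0.394
gripper_force: 30.0
```

Run:
```python
from station import r
import cv2
print(r.sense()["tcp_pos"],r.sense()["gripper_width"])
a=r.capture("scene")["pixels"][:,:,::-1]
cv2.imwrite("pics/s6.png",cv2.resize(a[120:380,240:640],None,fx=2,fy=2))
```

```text
[0.57847006 0.25938517 0.13354833] 0.39440161716421335
```

View pics/s6.png

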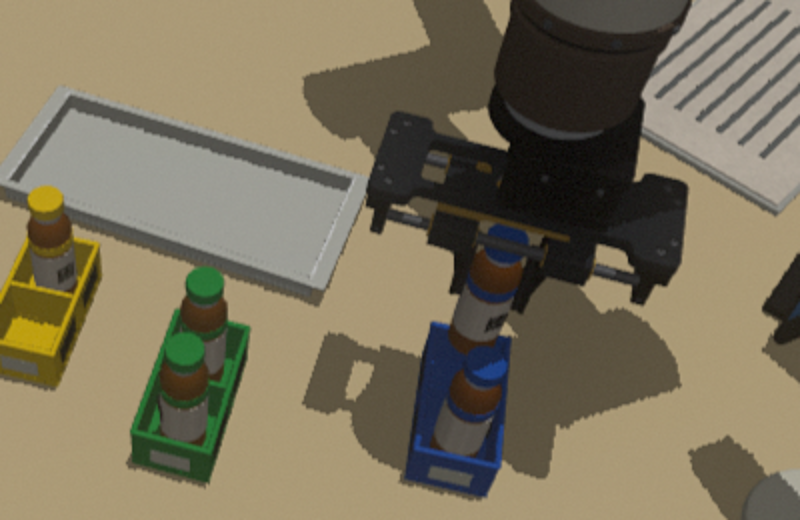

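Both green bottles stand in their carrier (crop 205,330 and 185,390). The held blue bottle is over its near place (485,310). Lowering it, then releasing.

Request:
servo_tool --commands '[[[0.8,0,0,12,0,0,0],[0.8,0,0,30,0,0,0],[0.8,0,0,46,0,0,0],[0.8,0,0,57,0,0,0],[0.8,0,0,61.5,0,0,0]]]'

```text
time_s: 27.45
tcp_pos: [0.5804, 0.2609, 0.0747]
ee_rot: [[1.0, 0.0, -0.001], [0.0, -1.0, -0.001], [-0.001, 0.001, -1.0]]
wrist_force: [0.1, 0.2, -0.8]
gripper_width: 0.392
gripper_force: 30.0
```

Request:
servo_tool --commands '[[[0.8,0,0,0.8,0,0,0],[0.8,0,0,1.6,0,0,0],[0.8,0,0,2.5,0,0,0],[0.8,0,0,3,0,0,0],[0.8,0,0,3,0,0,0]]]'

```text
time_s: 27.95
tcp_pos: [0.5808, 0.2612, 0.0729]
ee_rot: [[1.0, 0.0, 0.001], [0.0, -1.0, 0.0], [0.001, -0.0, -1.0]]
wrist_force: [-0.1, 0.3, -1.4]
gripper_width: 0.392
gripper_force: 30.0
```

Request:
servo_tool --commands '[[[0.8,0,0,0.3,0,0,0],[0.8,0,0,0.5,0,0,0],[0.8,0,0,0.5,0,0,0],[0.8,0,0,0.5,0,0,0],[0.8,0,0,0.5,0,0,0]]]'

```text
time_s: 28.45
tcp_pos: [0.5809, 0.2612, 0.0728]
ee_rot: [[1.0, 0.0, 0.001], [0.0, -1.0, 0.0], [0.001, -0.0, -1.0]]
wrist_force: [-1.8, 0.9, 4.8]
gripper_width: 0.397
gripper_force: 30.0
```

Request:
servo_tool --commands '[[[0.5,0,0,0,0,0,0],[0.4,0,0,0,0,0,0],[0.3,0,0,0,0,0,0],[0.2,0,0,0,0,0,0],[0.2,0,0,0,0,0,0]]]'

```text
time_s: 28.95
tcp_pos: [0.5806, 0.2611, 0.0717]
ee_rot: [[1.0, 0.0, -0.0], [0.0, -1.0, -0.0], [-0.0, 0.0, -1.0]]
wrist_force: [-0.2, -0.3, -0.3]
gripper_width: 0.747
gripper_force: 0.0
```

Request:
servo_tool --commands '[[[0.2,0,0,-5,0,0,0],[0.2,0,0,-35,0,0,0],[0.2,0,0,-80,0,0,0],[0.2,0,0,-125,0,0,0],[0.2,0,0,-160,0,0,0]]]'

```text
time_s: 29.45
tcp_pos: [0.5812, 0.2614, 0.2358]
ee_rot: [[1.0, 0.001, 0.003], [0.001, -1.0, 0.002], [0.003, -0.002, -1.0]]
wrist_force: [0.9, 0.9, 0.7]
gripper_width: 0.803
gripper_force: 0.0
```

Request:
servo_tool --commands '[[[0.2,-20,0,0,0,0,0],[0.2,-60,0,0,0,0,0],[0.2,-100,0,0,0,0,0],[0.2,-130,0,0,0,0,0],[0.2,-150,0,0,0,0,0]]]'

```text
time_s: 29.95
tcp_pos: [0.4287, 0.2607, 0.2328]
ee_rot: [[1.0, 0.001, 0.0], [0.001, -1.0, 0.001], [0.0, -0.001, -1.0]]
wrist_force: [1.0, 0.4, 0.0]
gripper_width: 0.796
gripper_force: 0.0
```

Request:
servo_tool --commands '[[[0.2,0,0,0,0,0,0],[0.2,0,0,0,0,0,0],[0.2,0,0,0,0,0,0],[0.2,0,0,0,0,0,0],[0.2,0,0,0,0,0,0]]]'

```text
time_s: 30.45
tcp_pos: [0.4312, 0.2611, 0.2317]
ee_rot: [[1.0, -0.001, -0.0], [-0.001, -1.0, -0.001], [-0.0, 0.001, -1.0]]
wrist_force: [-0.8, -0.1, -0.2]
gripper_width: 0.803
gripper_force: 0.0
```

Run:
```python
from station import r
import cv2
a=r.capture("scene")["pixels"][:,:,::-1]
cv2.imwrite("pics/s7.png",cv2.resize(a[120:390,110:510],None,fx=2,fy=2))
```

```text
(no output)
```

View pics/s7.png

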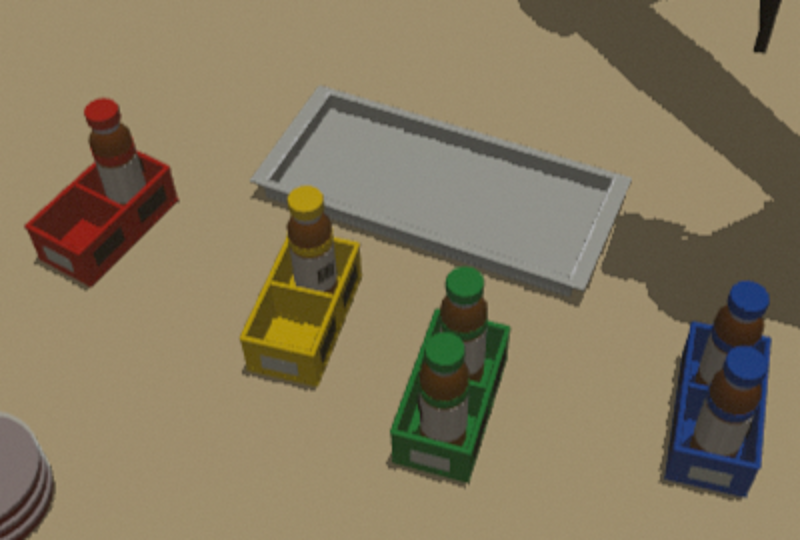

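The picture shows all four bottles upright in the near places of their own carriers: red (120,175), yellow (312,260), green (465,330) and blue (735,340). The loaded bottles haven't moved, so I'm handing the job in.

```bash
python3 -c "
from station import r
print(r.finish_job())"
```

```text
the job is handed in; nothing more can be done
None
```

I loaded all four bottles upright into the near places of their matching carriers and handed the job in at about 30 s; the last picture shows both pre-loaded bottles still standing in place, but the station returned no verdict.

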